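# Flip the tin's marker on the terrace trolley

### The job

Two flip markers stand on the drinks trolley, one in front of the screw-lid aluminium tin and one in front of the bowl. With your fingertips only, push the paddle of the marker in front of the tin up and right over its pivot until it lies flat on the other side, towards the tin, with its two-bar face showing. Do not lift or shift either stand, and leave the other marker's paddle, the tin, the bowl and the tumbler as they are.

Things in the scene. Friction and masses are not known exactly. Their poses are not given: they have to be found in the camera images.
- tin_stand: Stand of the marker to flip: loose, weighted, about 0.95 kg. Steel base plate 90 (x) x 120 (y) x 18 high; two aluminium cheek plates 56 long in x, 6 thick, outer faces 90 apart, tops 98 above the trolley. Origin: centre of its underside. +x points roughly away from the robot, to the tin. The pivot line is parallel to y, 90 above the origin.
- tin_paddle (a joint): Turn of the tin marker's paddle about its pivot (rad): 0 = flat on the near side (stand's -x, towards the robot), ring face up; pi/2 = upright; pi = flat on the far side (+x, towards the tin), two-bar face up. Stops at 0 and pi. Starts partly raised, at 0.2 to 0.6. The stiff hinge (0.07 N m, roughly 1 N at the bar) keeps the paddle wherever it is left.
- tin_bar (a point): Centre of the round wooden finger bar at the paddle's free end: 14 diameter, 50 long, parallel to the pivot, 85 from the pivot line. When flat it is 90 above the trolley top and overhangs the base plate by 40, nothing beneath it. The paddle is wood, 60 g, 6 thick, 70 wide from the pivot out to 74, then a 26 wide neck to the bar.
- bowl_stand: Stand of the other marker, same shape and axes as tin_stand; it stands in front of the bowl. Leave it alone. Origin: centre of its underside.
- bowl_paddle (a joint): Turn of the other marker's paddle (rad), same meaning; it is on its near side, at 0.1 to 0.5. Leave it.
- tin: Closed cylindrical aluminium tin with screw lid, 76 diameter, 68 high, just beyond the tin marker. Origin: centre of its underside.
- bowl: Open coral ceramic bowl, 110 diameter at the rim, 50 high, just beyond the other marker. Origin: centre of its underside.
- tumbler: Clear glass tumbler, 68 diameter, 95 high, at the robot's right side of the trolley. Origin: centre of its underside.
Things that resemble listed ones, but are neither listed nor needed, are in the scene too. Leave any purple or yellow look-alike of the tin_stand alone.

How it is judged (in metres and radians):
On the way:
1. the tin marker's paddle has been pushed up past upright (value of joint tin_paddle above 1.6 rad), for 0.1 s.
At the end, for the whole second after the job is handed in: The tin marker's paddle lies flat on the far side (within 0.14 rad of its stop), its stand upright and at rest within 25 mm of where it stood, the other marker's paddle still on its near side (below 0.7 rad); the other stand, tin, bowl and tumbler within 20 mm of where they stood (value of joint tin_paddle above 3 rad and value of joint bowl_paddle below 0.7 rad and distance of tin_stand from where it was at the start of the episode below 0.025 m and angle between tin_stand's own z axis and vertical below 0.05 rad and linear speed of tin_stand below 0.02 m/s and distance of each of bowl_stand, tin, bowl, tumbler from where it was at the start of the episode below 0.02 m); the robot touches nothing.
It fails at once if the tin marker's stand is shifted more than 25 mm (distance of tin_stand from where it was at the start of the episode above 0.025 m).
It fails at once if the tin marker's stand is lifted or tipped (height (world z) of tin_stand above 0.01 m or angle between tin_stand's own z axis and vertical above 0.2 rad).
It fails at once if the other marker is disturbed (stand moved over 20 mm or its paddle raised) (distance of bowl_stand from where it was at the start of the episode above 0.02 m or value of joint bowl_paddle above 0.7 rad).
It fails at once if the tin, bowl or tumbler is moved more than 20 mm or lifted (distance of any of tin, bowl, tumbler from where it was at the start of the episode above 0.02 m).
It also fails if it takes over 54 s, if anything falls off the work surface, if the arm or the gripper's body presses on something with over 40 N, if the wrist force passes 120 N, or if a joint passes its speed limit or range.

### The arm

A 6-joint arm with a two-finger parallel gripper is mounted at the origin on the work surface. World frame = base frame: x ahead of the robot, y to its left, z up, the work surface at z = 0. Lengths are in mm, angles in rad, forces in N, time in s.
With the tool pointing down it reaches from about 350 to 950 mm from the base axis. Payload 17.4 kg.
Tool frame: the origin (TCP) lies on the centre line of the jaws, within the pads' length; the fingertips stand 22 mm ahead of it and the grasp point (between the pads) lies 3 mm ahead of it; z points along the fingers, x is the direction in which the jaws open and shut, and the axes are right-handed (so a half turn about z gives the same grasp; the last joint's range is limited). The gripper opens to 93 mm and grips with 3 to 60 N. Pads are 15 mm wide; open, the fingers measure 128 mm over their backs; the gripper's body (75 mm by 188 mm) begins 65 mm behind the grasp point.
Start: joints at [-1.197, 0.116, 1.442, -0, 1.584, -0.038], TCP at [270.167, -618.581, 219.246] pointing down, gripper open.
Joint ranges: [-2.83, 2.83], [-0.83, 2.19], [0.07, 2.5], [-1.14, 4.28], [0.01, 3], [-2.97, 2.97]. Speed limits (rad/s): [1.89, 1.89, 2.22, 3.14, 3.14, 3.14].

### API

Orientations are given as a unit quaternion [x, y, z, w].
In Python, from rig import manip gives the robot as it stands.
- The arm moves only by the tool apply_moves, never from a script. Its argument "motion" is one flat list of numbers, 7 for each row, row after row: the turn, a rotation vector about the world's x, y, z in rad, then the shift along the world's x, y, z in m, then the gripper's target within -1 to 1 (shut at 1, half-way at 0, fully open at -1). A call has 1 to 10 rows; each row is the pose to reach, as a shift and turn from the pose commanded when the call began; what a row does not reach only later rows make up. A row lasts 1/8 s, in which the tool goes at most 62.5 mm and 10.7 degrees, less where a joint would pass 70% of its speed; a pose out of reach is approached as far as the arm can. A call with a gripper value outside its range is refused whole. The fingers move at their own pace and stop on an object; "grip_force" is the grip in N (left out, the last holds). Time passes only in rows, so rows that repeat a pose let the fingers close. It gives the time, the measured TCP pose, the force and the opening at its end, in the units of the state.
- manip.observe(): the state, without advancing time (a new reading comes with each control period).
- manip.grab_frame(name): name is "scene" or "top" or "wrist"; returns a dict with "pixels" (400x640x3 uint8, red, green, blue), "camera_matrix" (3x3 intrinsics, pixels), "k1" (the pictures are not rectified: a ray, as slopes to the right and down, at radius r is drawn at 1 + k1 r^2 times it, then the intrinsics apply), "R" (3x3) and "t" (3): a world point X has camera coordinates R X + t; the wrist camera has in their place "tool_from_camera" (4x4, takes a point from camera to tool coordinates, whose origin is the TCP and whose axes are the tool frame's). Camera axes: x right, y down, z forward; pixel columns grow to the right and rows downward; lengths in mm; the calibration is good to about 2 mm. A picture is of the moment at which its call begins: read the wrist's pose just before it. There is no depth.
- manip.hand_in(): hands the job in, once; it reports no verdict.
The state is a dict: "t": time; "q": joint angles; "joint_velocities": joint speeds; "joint_efforts": joint torques, N m; "position": TCP position; "ee_rot": TCP orientation; "wrist_force": force on the tool from outside, world axes, zero at the start; "ft_torque": the same for the moment, N m; "gripper_width": opening from 0.0 (shut) to 1.0 (fully open).
Only numpy, scipy, OpenCV 4.12 (cv2) and the standard library are available. Lean on these libraries where they do the work, as an engineer would, in place of code of your own. Each camera call takes 0.05 s, during which the arm holds its last target.

## Working session

There is one attempt and no reset: what is moved stays moved. The work goes in short steps, Python scripts to look and compute and a tool call to move; the robot and the scene stay as the last step left them, time stands still between calls to the robot, and variables do not carry over. Pictures are saved under pics/ and viewed, and the job is handed in when it is done.

Besides the shell and the picture viewer there is one more tool, called after ">>>" in YAML: its name, and indented under it one key for each argument. apply_moves: Moves the arm, as the interface text tells. Its arguments: {"type":"object","properties":{"motion":{"type":"array"},"grip_force":{"type":"number"}},"required":["motion"]}

```bash
mkdir -p pics; ls; cat > h.py <<'E'
import numpy as np, cv2
from rig import manip
def save(n,f):
    p=f if isinstance(f,np.ndarray) else f["pixels"]
    cv2.imwrite(f"pics/{n}.png",p[:,:,::-1])
def ray(f,u,v):
    K=np.array(f["camera_matrix"]);k=f["k1"]
    d=np.array([(u-K[0,2])/K[0,0],(v-K[1,2])/K[1,1]]);s=d.copy()
    for _ in range(30): s=d/(1+k*(s@s))
    R=np.array(f["R"]);t=np.array(f["t"])
    w=R.T@np.array([s[0],s[1],1]);return -R.T@t,w/np.linalg.norm(w)
def onz(f,u,v,z):
    c,w=ray(f,u,v);return c+w*(z-c[2])/w[2]
def tri(f,a,g,b):
    c1,w1=ray(f,*a);c2,w2=ray(g,*b)
    A=np.stack([w1,-w2],1);s=np.linalg.lstsq(A,c2-c1,rcond=None)[0]
    p,q=c1+s[0]*w1,c2+s[1]*w2
    return (p+q)/2,np.linalg.norm(p-q)
E
python3 - <<'E'
from h import *
import pickle
s=manip.observe();print(s)
F={n:manip.grab_frame(n) for n in("scene","top","wrist")}
F["s"]=s
for n in("scene","top","wrist"):save(n+"0",F[n])
pickle.dump(F,open("f0.pkl","wb"))
for n in("scene","top"):
    f=F[n];print(n,f["k1"],-np.array(f["R"]).T@np.array(f["t"]))
E
```

```text
pics
{'t': 0.0, 'q': array([-1.19681001e+00,  1.16450783e-01,  1.44228001e+00, -1.43950132e-05,
        1.58400041e+00, -3.78060189e-02]), 'joint_velocities': array([ 0.00132585,  0.00058681,  0.00014078, -0.00192059, -0.0009773 ,
        0.00110419]), 'joint_efforts': array([ 2.76137898e-04, -7.21251798e+01, -6.22606516e+01,  7.80087872e-02,
        2.36976729e-02, -6.73009595e-05]), 'position': array([ 270.0765653 , -618.38159109,  218.51976508]), 'ee_rot': array([ 8.36735280e-01, -5.47607293e-01, -4.68374474e-04, -3.23651098e-04]), 'wrist_force': array([-0.6791284 , -0.58928358, -0.78472263]), 'ft_torque': array([-0.0061255 , -0.03791667,  0.00609888]), 'gripper_width': 1.002150304464183}
scene -0.03730107751742334 [ 908.07131872  530.67787225 1125.51444167]
top -0.12236710150606372 [ 461.49049748  -35.80530207 1450.89594302]
```

View pics/scene0.png

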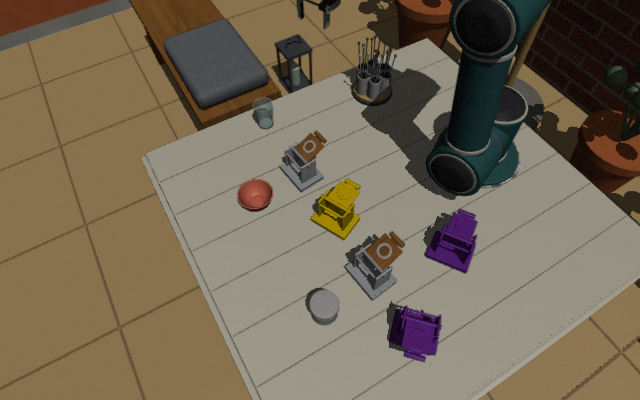

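View pics/top0.png

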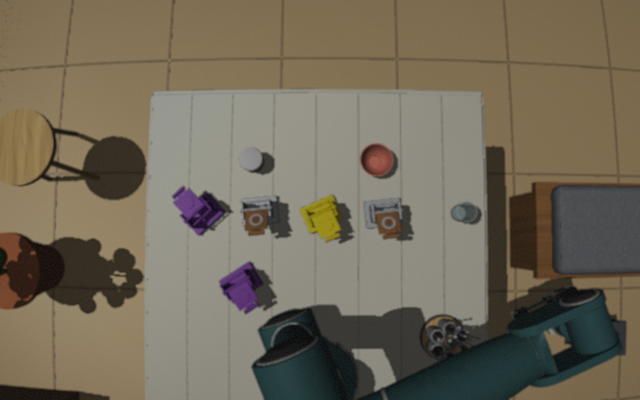

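View pics/wrist0.png

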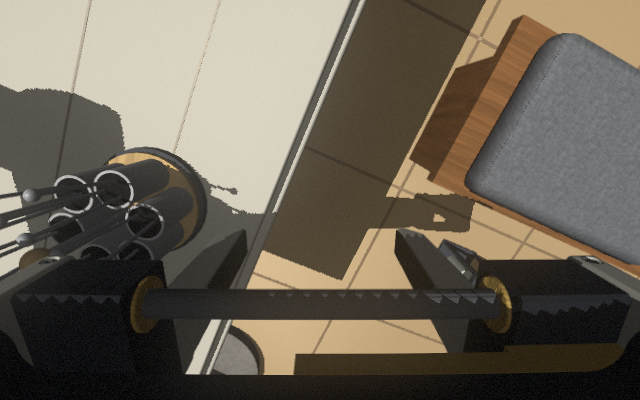

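The scene camera shows the tin at (324,306), with its grey-and-wood marker at (376,262). The bowl's marker is at (302,160), with yellow and purple look-alikes around them. In the top view the tin is at (251,160) and the target marker at (258,215). I'll zoom in for feature pixels.

```bash
python3 - <<'E'
from h import *
import pickle
F=pickle.load(open("f0.pkl","rb"))
a=F["scene"]["pixels"][220:310,330:420];b=F["top"]["pixels"][180:250,225:295]
A=cv2.resize(a,(400,400),interpolation=cv2.INTER_CUBIC);B=cv2.resize(b,(400,400),interpolation=cv2.INTER_CUBIC)
save("zoom0",np.hstack([A,B]))
for n in("scene","top"):
    p=F[n]["pixels"]; h=cv2.cvtColor(p,cv2.COLOR_RGB2HSV)
    m=((h[...,0]>5)&(h[...,0]<16)&(h[...,1]>130)).astype(np.uint8)
    k,l,st,c=cv2.connectedComponentsWithStats(m)
    for i in range(1,k):
        if 60<st[i,4]<2500: print(n,st[i],c[i].round(1))
E
```

```text
scene [   0    0  110   36 2012] [36.6 11.6]
scene [ 394    0   61   50 2153] [424.   20.1]
scene [558   0  40  35 286] [577.5  15.3]
scene [585   0  51  35 461] [610.5  15.9]
scene [617   0  23  20 167] [630.2   7.2]
scene [543   9  29  25 194] [556.4  21.4]
scene [598  25  42  40 404] [620.   43.9]
scene [630  25  10  19  63] [635.9  34.6]
scene [545  29  38  35 334] [563.5  45.7]
scene [569  35  46  31 350] [593.2  47.7]
scene [531  36  27  27 200] [543.7  49.4]
scene [532  54  37  36 299] [549.5  72. ]
scene [555  55  42  37 312] [575.5  73.2]
scene [581  56  26  27 199] [594.   68.1]
scene [627  64  13  19  94] [632.1  73.9]
scene [295 131  31  31 300] [311.1 145.6]
scene [246 184  27  27 161] [258.6 199.7]
scene [367 232  38  38 481] [386.3 249.9]
scene [380 246   9  10  62] [383.9 250.5]
top [ 511  182   68   97 2411] [536.8 230.5]
top [569 183  69   3  96] [601.6 184. ]
top [245 210  22  25 223] [255.8 222.1]
top [376 213  25  25 239] [388.6 225.3]
top [   0  233   47   76 2229] [ 17.8 270.8]
top [580 273  60   4 118] [609.1 274.9]
```

View pics/zoom0.png

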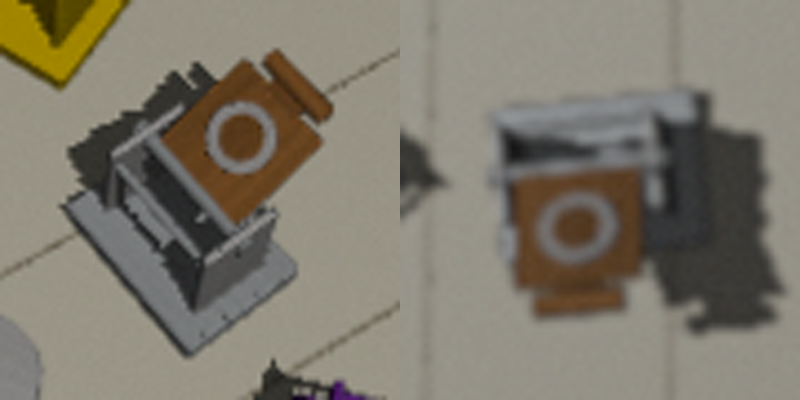

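```bash
python3 - <<'E'
from h import *
import pickle
F=pickle.load(open("f0.pkl","rb"));s,t=F["scene"],F["top"]
S=lambda x,y:(330+x/4.444-.5+.11,220+y/4.444-.4);T=lambda x,y:(225+x/5.714-.4,180+y/5.714-.4)
print("bar",tri(s,S(298,85),t,T(178,303)))
print("barL",tri(s,S(270,58),t,T(133,303)))
print("barR",tri(s,S(327,115),t,T(223,300)))
print("ring",tri(s,S(241,138),t,T(177,227)))
for n,p in dict(left=(65,207),front=(190,345),right=(297,265)).items(): print(n,onz(s,*S(*p),18))
for n,p in dict(farL=(92,105),farR=(305,93),nearR=(310,245)).items(): print(n,onz(t,*T(*p),18))
print("tin",onz(t,251.5,159.5,68),"bowl",onz(t,378,160,50),"purple1",onz(t,198,212,50),"p2",onz(t,241,288,50))
for p in [(175,195),(215,222),(203,235),(222,265),(262,280),(262,297),(302,215),(325,200)]: print(p,onz(t,*p,60).round())
E
```

```text
bar (array([480.46072813, 174.34906938, 128.04900167]), np.float64(2.30721918499796))
barL (array([492.03207255, 179.40492231, 177.4186359 ]), np.float64(29.69307964085059))
barR (array([469.81923693, 170.24403005,  78.24659499]), np.float64(38.889542288495896))
ring (array([521.43389315, 178.56683687, 108.40377398]), np.float64(2.648348055163559))
left [607.81399051 131.15104083  18.        ]
front [591.15876902 245.58513864  18.        ]
right [505.96552172 236.80744073  18.        ]
farL [596.73050711 242.3211414   18.        ]
farR [603.85601784 119.14641154  18.        ]
nearR [516.49441187 115.42821477  18.        ]
tin [715.6264747  200.06094308  68.        ] bowl [ 718.12051498 -206.17182438   50.        ] purple1 [548.07816444 375.05999997  50.        ] p2 [305.56688262 231.84471308  50.        ]
(175, 195) [602. 449.  60.]
(215, 222) [516. 316.  60.]
(203, 235) [474. 354.  60.]
(222, 265) [379. 292.  60.]
(262, 280) [333. 163.  60.]
(262, 297) [279. 163.  60.]
(302, 215) [539.  38.  60.]
(325, 200) [587. -35.  60.]
```

```bash
python3 - <<'E'
from h import *
import pickle
F=pickle.load(open("f0.pkl","rb"));s,t=F["scene"],F["top"]
print(np.array(F["wrist"]["tool_from_camera"]).round(3),F["wrist"]["k1"])
S=lambda x,y:(330+x/4.444-.5+.11,220+y/4.444-.4);T=lambda x,y:(225+x/5.714-.4,180+y/5.714-.4)
print("bar lowy",tri(s,S(270,58),t,T(223,300)))
print("bar highy",tri(s,S(327,115),t,T(133,303)))
save("zoomp2",cv2.resize(s["pixels"][200:280,410:500],(720,600)))
E
```

```text
[[   1.       0.       0.       0.307]
 [  -0.       0.96     0.281  -78.444]
 [  -0.      -0.281    0.96  -165.551]
 [   0.       0.       0.       1.   ]] -0.02322812516373029
bar lowy (array([482.54439715, 150.53316361, 125.22506556]), np.float64(1.3879993473313954))
bar highy (array([479.40366504, 198.79082247, 130.14555549]), np.float64(4.770212487549835))
```

>>> apply_moves:
  motion: [0, 0, 0, 0, 0, 0.06, 1, 0, 0, 0, 0, 0, 0.12, 1, 0, 0, 0, 0.02, 0.05, 0.18, 1, 0, 0, -0.1, 0.05, 0.11, 0.19, 1, 0, 0, -0.15, 0.07, 0.17, 0.19, 1, 0, 0, -0.2, 0.09, 0.23, 0.19, 1, 0, 0, -0.25, 0.11, 0.29, 0.19, 1, 0, 0, -0.3, 0.13, 0.35, 0.19, 1, 0, 0, -0.32, 0.15, 0.41, 0.19, 1, 0, 0, -0.32, 0.15, 0.46, 0.19, 1]
  grip_force: 20

```text
t: 1.4
position: [419.4, -166.3, 408.8]
ee_rot: [0.739, -0.674, -0.0, 0.0]
wrist_force: [1.3, 0.1, 0.1]
gripper_width: 0.013
```

>>> apply_moves:
  motion: [0, 0, 0, 0.02, 0.06, 0, 1, 0, 0, 0, 0.04, 0.12, 0, 1, 0, 0, 0, 0.06, 0.18, 0, 1, 0, 0, 0, 0.08, 0.24, 0, 1, 0, 0, 0, 0.1, 0.3, 0, 1, 0, 0, 0, 0.1, 0.345, 0, 1, 0, 0, 0, 0.1, 0.345, 0, 1, 0, 0, 0, 0.1, 0.345, 0, 1]

```text
t: 2.4
position: [519.1, 176.5, 409.1]
ee_rot: [0.739, -0.674, 0.0, 0.0]
wrist_force: [0.5, -0.9, -0.3]
gripper_width: 0.002
```

```bash
cat >> h.py <<'E'
from scipy.spatial.transform import Rotation as Ro
def wrist():
    s=manip.observe();f=dict(manip.grab_frame("wrist"))
    T=np.eye(4);T[:3,:3]=Ro.from_quat(s["ee_rot"]).as_matrix();T[:3,3]=s["position"]
    M=np.linalg.inv(T@np.array(f["tool_from_camera"]));f["R"]=M[:3,:3];f["t"]=M[:3,3]
    return s,f
E
python3 - <<'E'
from h import *
import pickle
s,f=wrist();print(s["position"],s["ee_rot"]);save("w1",f);pickle.dump(f,open("w1.pkl","wb"))
E
```

```text
[519.14288588 176.46901362 409.13486757] [ 7.38906009e-01 -6.73808486e-01  3.13986931e-05  1.81115579e-04]
```

View pics/w1.png

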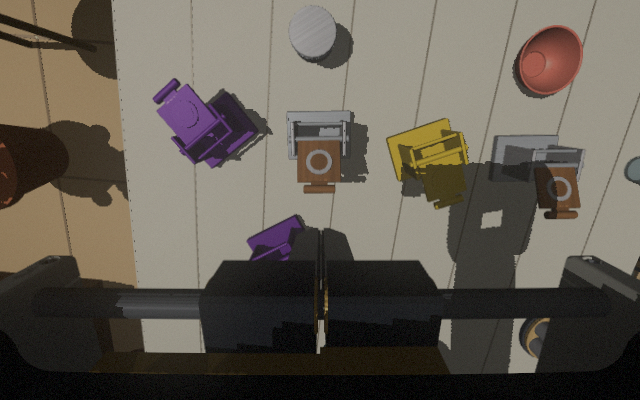

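View pics/zoomp2.png

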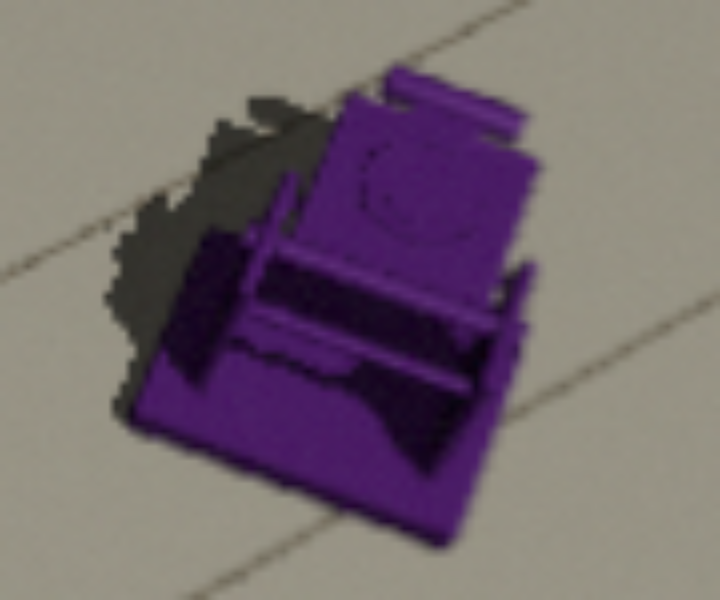

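Wrist view: the target paddle shows its ring face at (318,161), the finger bar at (319,189) and the base plate at x 288–352, with the tin beyond at (312,32). Purple look-alike 2's paddle points to the robot, low, so it stays clear of the tool. Next I triangulate wrist against scene.

```bash
python3 - <<'E'
from h import *
import pickle
F=pickle.load(open("f0.pkl","rb"));s=F["scene"];w=pickle.load(open("w1.pkl","rb"))
save("zw1",cv2.resize(w["pixels"][100:200,270:370],(600,600),interpolation=cv2.INTER_CUBIC))
S=lambda x,y:(330+x/4.444-.39,220+y/4.444-.4)
print("bar",tri(s,S(298,85),w,(319.3,188.5)))
print("ring",tri(s,S(241,138),w,(318.5,161)))
E
```

```text
bar (array([479.23850307, 174.4639027 , 126.66575809]), np.float64(0.5924533759667349))
ring (array([520.55207725, 179.47797306, 108.72443564]), np.float64(0.0882226983167914))
```

View pics/zw1.png

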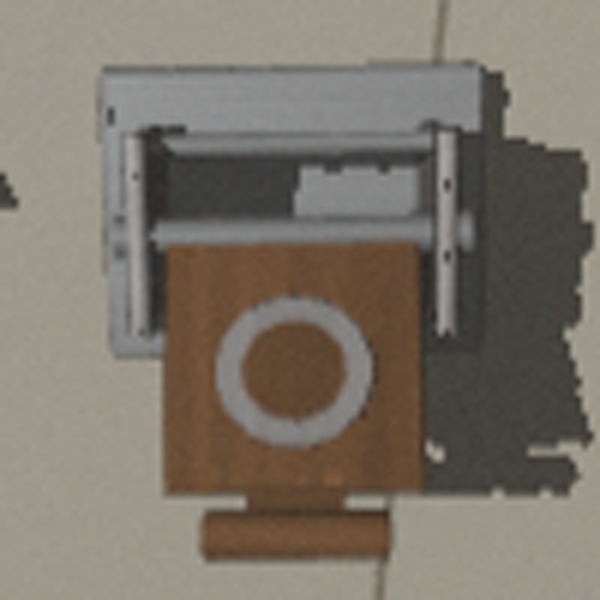

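```bash
python3 - <<'E'
from h import *
import pickle
w=pickle.load(open("w1.pkl","rb"))
Z=lambda x,y:(270+x/6-.4,100+y/6-.4)
for n,p,z in [("farL",(103,68),18),("farR",(485,66),18),("nearL",(113,357),18),("pivL",(160,234),93),("pivR",(470,230),93),("cheekLfar",(137,130),98),("cheekLnear",(142,333),98),("cheekRfar",(450,125),98),("cheekRnear",(447,333),98),("rod2L",(165,142),93),("rod2R",(420,142),93)]:
    print(n,onz(w,*Z(*p),z).round(1))
E
```

```text
farL [593.2 245.5  18. ]
farR [604.6 128.3  18. ]
nearL [504.  236.9  18. ]
pivL [551.5 219.   93. ]
pivR [560.4 134.7  93. ]
cheekLfar [578.7 226.6  98. ]
cheekLnear [524.8 221.7  98. ]
cheekRfar [587.7 143.7  98. ]
cheekRnear [532.5 138.2  98. ]
rod2L [576.1 219.4  93. ]
rod2R [582.4 150.9  93. ]
```

Two views agree: the bar is at (479,174,127) and the pivot at about (555.5,182.5,90). Distance is 85, paddle angle about 0.45, stand yaw about 5.6°, all matching the given sizes. Now the push waypoints: tilted fingers lift from beneath, turning to vertical.

```bash
cat > plan.py <<'E'
from h import *
yaw=np.radians(5.6);ex=np.array([np.cos(yaw),np.sin(yaw),0]);piv=np.array([555.5,182.0,90])
def W(x,z): return piv+ex*x+np.array([0,0,z])
def s1(th,phi,gap=0,back=0,over=8):
    b=85*np.array([-np.cos(th),np.sin(th)]);d=np.array([np.sin(phi),-np.cos(phi)]);n=np.array([np.cos(phi),np.sin(phi)])
    return W(*(b-(14.5+gap)*n-(22-over)*d-back*d))
def s2(th,r):
    t=np.array([np.sin(th),np.cos(th)]);P=r*np.array([-np.cos(th),np.sin(th)])-3*t
    return W(P[0]-7.5,P[1]+22)
E
python3 - <<'E'
from plan import *
p0=manip.observe()["position"];print(p0)
print("pre",((s1(.45,.785,15,60)-p0)/1000).round(3))
q=s1(.45,.785,15,60)
print("in",((s1(.45,.785,15,0)-q)/1000).round(3))
for th in np.arange(.45,1.86,.1):
    phi=np.interp(th,[.45,1.6],[.785,0]);print(round(th,2),round(phi-.785,3),((s1(th,phi)-q)/1000).round(3))
E
```

```text
[519.16000656 176.01547829 409.32843639]
pre [-0.113 -0.009 -0.251]
in [ 0.042  0.004 -0.042]
0.45 0.0 [ 0.053  0.005 -0.032]
0.55 -0.068 [ 0.057  0.006 -0.023]
0.65 -0.137 [ 0.062  0.006 -0.015]
0.75 -0.205 [ 0.067  0.007 -0.007]
0.85 -0.273 [0.074 0.007 0.   ]
0.95 -0.341 [0.081 0.008 0.007]
1.05 -0.41 [0.088 0.009 0.013]
1.15 -0.478 [0.096 0.009 0.018]
1.25 -0.546 [0.105 0.01  0.022]
1.35 -0.614 [0.114 0.011 0.026]
1.45 -0.683 [0.123 0.012 0.028]
1.55 -0.751 [0.132 0.013 0.03 ]
1.65 -0.785 [0.141 0.014 0.03 ]
1.75 -0.785 [0.15  0.015 0.029]
1.85 -0.785 [0.158 0.015 0.027]
```

>>> apply_moves:
  motion: [0.015, -0.15, 0, -0.04, 0, 0, 1, 0.03, -0.3, 0, -0.08, -0.005, 0, 1, 0.045, -0.45, 0, -0.113, -0.009, -0.05, 1, 0.06, -0.6, 0, -0.113, -0.009, -0.1, 1, 0.077, -0.781, 0, -0.113, -0.009, -0.14, 1, 0.077, -0.781, 0, -0.113, -0.009, -0.18, 1, 0.077, -0.781, 0, -0.113, -0.009, -0.18, 1]

```text
t: 3.32
position: [435.9, 190.0, 225.6]
ee_rot: [0.684, -0.628, 0.255, -0.27]
wrist_force: [-0.1, 0.4, 0.8]
gripper_width: 0.006
```

```bash
python3 - <<'E'
from plan import *
s,f=wrist();save("w2",f);print(s["position"],Ro.from_quat(s["ee_rot"]).as_matrix().round(3))
print("to pre",s1(.45,.785,15,60)-s["position"])
g=manip.grab_frame("scene");save("s2",g)
E
```

```text
[435.89657424 190.03550786 225.57351437] [[ 0.081 -0.72   0.689]
 [-0.997 -0.065  0.049]
 [ 0.01  -0.69  -0.723]]
to pre [-29.39308446 -22.64474342 -67.1060549 ]
```

View pics/w2.png

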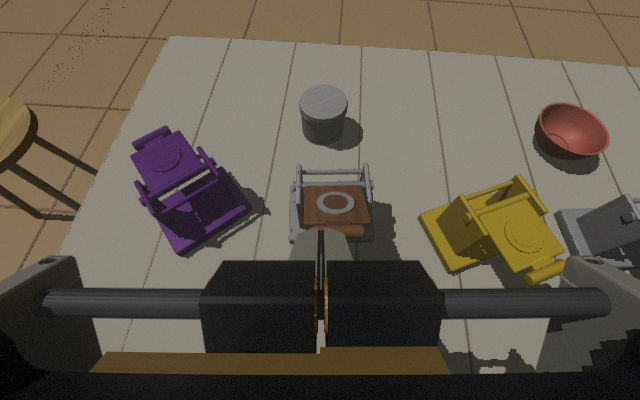

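View pics/s2.png

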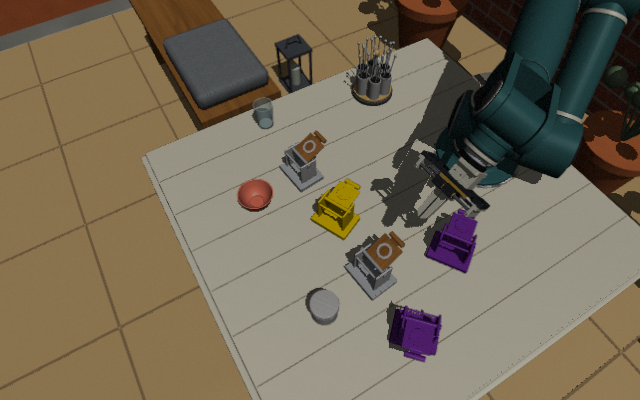

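The tool is tilted and lined up with the bar, but it lagged the command by about 30 mm. I'll continue slowly and check whether that was a reach or a speed limit.

>>> apply_moves:
  motion: [0, 0, 0, -0.01, -0.02, 0, 1, 0, 0, 0, -0.01, -0.022, 0, 1, 0, 0, 0, -0.01, -0.022, 0, 1]

```text
t: 3.8
position: [441.9, 179.0, 229.8]
ee_rot: [0.683, -0.63, 0.256, -0.268]
wrist_force: [0.4, -0.5, -0.5]
gripper_width: 0.008
```

```bash
python3 - <<'E'
from plan import *
s=manip.observe();print(s["position"],s["q"].round(3),Ro.from_quat(s["ee_rot"]).as_matrix().round(3))
E
```

```text
[441.94152354 179.04658771 229.76671804] [ 0.527 -0.83   2.269 -0.367  1.031  2.096] [[ 0.076 -0.723  0.686]
 [-0.997 -0.063  0.043]
 [ 0.012 -0.688 -0.726]]
```

```bash
python3 - <<'E'
from plan import *
s=manip.observe();p=s["position"];z=Ro.from_quat(s["ee_rot"]).as_matrix()[:,2];print(p,z,np.arctan2(z[:2]@ex[:2],-z[2]))
for phi in(.5,.6,.7): print(phi,s1(.45,phi,12,40)-p,s1(.45,phi,12,0)-p,s1(.45,phi)-p)
E
```

```text
[441.94152354 179.04658771 229.76671804] [ 0.68625836  0.04316406 -0.72607598] 0.7578939034477811
0.5 [-11.5246099   -9.31109156 -68.10996608] [   7.56088739   -7.43974219 -103.21326855] [ 18.04161792  -6.41209758 -97.46016209]
0.6 [-14.72642602  -9.62503238 -73.18954998] [   7.75148041   -7.42105438 -106.20297458] [ 17.60823983  -6.45459067 -99.4272649 ]
0.7 [-17.40755442  -9.88791931 -78.56493824] [   8.23816934   -7.37333411 -109.15862573] [  17.37247215   -6.47770789 -101.42801349]
```

>>> apply_moves:
  motion: [-0.016, 0.16, 0, 0.01, -0.005, 0, 1, -0.016, 0.16, 0, 0.0, -0.009, -0.03, 1, -0.016, 0.16, 0, -0.01, -0.009, -0.05, 1, -0.016, 0.16, 0, -0.014, -0.009, -0.073, 1, -0.016, 0.16, 0, -0.014, -0.009, -0.073, 1]

```text
t: 4.42
position: [427.0, 170.5, 154.6]
ee_rot: [0.704, -0.647, 0.205, -0.21]
wrist_force: [-0.1, -0.0, 0.5]
gripper_width: 0.009
```

```bash
cat > st.py <<'E'
from plan import *
def st():
    s=manip.observe();z=Ro.from_quat(s["ee_rot"]).as_matrix()[:,2]
    print(round(s["t"],2),s["position"].round(1),"q",s["q"].round(3),"phi",round(np.arctan2(z[:2]@ex[:2],-z[2]),3),"x",Ro.from_quat(s["ee_rot"]).as_matrix()[:,0].round(3),"F",s["wrist_force"].round(1));return s
E
python3 - <<'E'
from st import *
s=st();p=s["position"]
for g,b in((12,40),(12,0),(0,0)): print(s1(.45,.6,g,b)-p)
E
```

```text
4.42 [427.  170.5 154.6] q [ 0.474 -0.767  2.31  -0.265  1.06   2.026] phi 0.594 x [ 0.079 -0.997  0.017] F [-0.1 -0.   0.5]
[ 0.18094838 -1.04354143  2.00025668]
[ 22.65885481   1.16043657 -31.01316792]
[ 32.51561423   2.12690028 -24.23745824]
```

Reached well. Next, slide in beneath the bar and check by picture.

>>> apply_moves:
  motion: [0, 0, 0, 0.006, 0, -0.01, 1, 0, 0, 0, 0.012, 0, -0.02, 1, 0, 0, 0, 0.018, 0, -0.031, 1, 0, 0, 0, 0.022, 0, -0.031, 1, 0, 0, 0, 0.022, 0, -0.031, 1]

```text
t: 5.05
position: [449.9, 170.5, 124.9]
ee_rot: [0.704, -0.647, 0.205, -0.21]
wrist_force: [-1.0, 0.9, -0.4]
gripper_width: 0.005
```

```bash
python3 - <<'E'
from st import *
s=st();p=s["position"]
g=manip.grab_frame("scene");s_,w=wrist()
save("s3",np.hstack([cv2.resize(g["pixels"][200:320,330:450],(400,400),interpolation=cv2.INTER_CUBIC),cv2.resize(w["pixels"][120:320,220:420],(400,400))]))
for th in np.arange(.45,1.96,.1):
    phi=np.interp(th,[.45,1.6],[.6,0]);print(round(th,2),round(.6-phi,3),((s1(th,phi)-p)/1000).round(3))
E
```

```text
5.05 [449.9 170.5 124.9] q [ 0.442 -0.687  2.318 -0.261  0.966  2.018] phi 0.596 x [ 0.079 -0.997  0.016] F [-1.   0.9 -0.4]
0.45 0.0 [0.01  0.002 0.005]
0.55 0.052 [0.014 0.003 0.014]
0.65 0.104 [0.019 0.003 0.022]
0.75 0.157 [0.025 0.004 0.029]
0.85 0.209 [0.031 0.004 0.036]
0.95 0.261 [0.038 0.005 0.043]
1.05 0.313 [0.046 0.006 0.048]
1.15 0.365 [0.054 0.006 0.053]
1.25 0.417 [0.062 0.007 0.057]
1.35 0.47 [0.071 0.008 0.06 ]
1.45 0.522 [0.08  0.009 0.062]
1.55 0.574 [0.089 0.01  0.064]
1.65 0.6 [0.098 0.011 0.064]
1.75 0.6 [0.106 0.012 0.063]
1.85 0.6 [0.115 0.012 0.061]
1.95 0.6 [0.123 0.013 0.058]
```

View pics/s3.png

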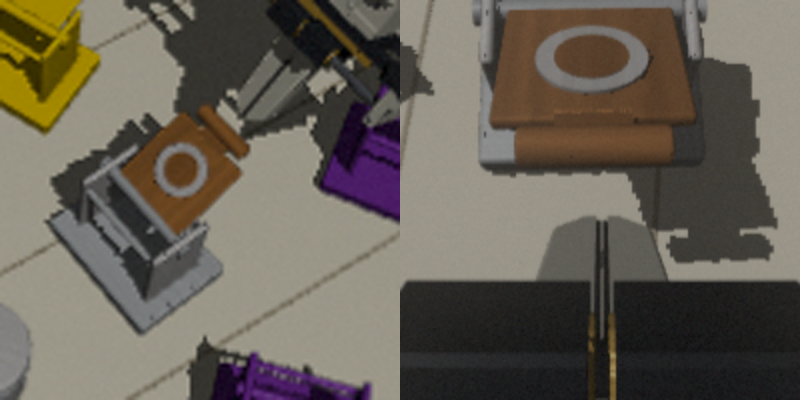

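The right crop (wrist) shows the fingertips centred on the bar, just short of it and lower. The scene crop shows the paddle unmoved. I push up along the arc for the first half.

>>> apply_moves:
  motion: [0, 0, 0, 0.01, 0.002, 0.005, 1, -0.005, 0.05, 0, 0.014, 0.003, 0.014, 1, -0.01, 0.1, 0, 0.019, 0.003, 0.022, 1, -0.015, 0.155, 0, 0.025, 0.004, 0.029, 1, -0.02, 0.208, 0, 0.031, 0.004, 0.036, 1, -0.025, 0.26, 0, 0.038, 0.005, 0.043, 1, -0.03, 0.31, 0, 0.046, 0.006, 0.048, 1, -0.036, 0.363, 0, 0.054, 0.006, 0.053, 1, -0.036, 0.363, 0, 0.054, 0.006, 0.053, 1]

```text
t: 6.28
position: [504.9, 176.7, 178.2]
ee_rot: [0.733, -0.671, 0.086, -0.078]
wrist_force: [0.2, 0.3, -0.3]
gripper_width: 0.003
```

```bash
cat > look.py <<'E'
from st import *
import sys
s=st();p=s["position"]
g=manip.grab_frame("scene");s_,w=wrist()
save(sys.argv[1],np.hstack([cv2.resize(g["pixels"][200:320,310:430],(400,400),interpolation=cv2.INTER_CUBIC),cv2.resize(w["pixels"][0:320,160:480],(400,400))]))
import pickle;pickle.dump((g,w),open(sys.argv[1]+".pkl","wb"))
E
python3 look.py s4
```

```text
6.28 [504.9 176.7 178.2] q [ 0.332 -0.328  1.931 -0.079  1.32   1.826] phi 0.232 x [ 0.086 -0.996  0.022] F [ 0.2  0.3 -0.3]
```

View pics/s4.png

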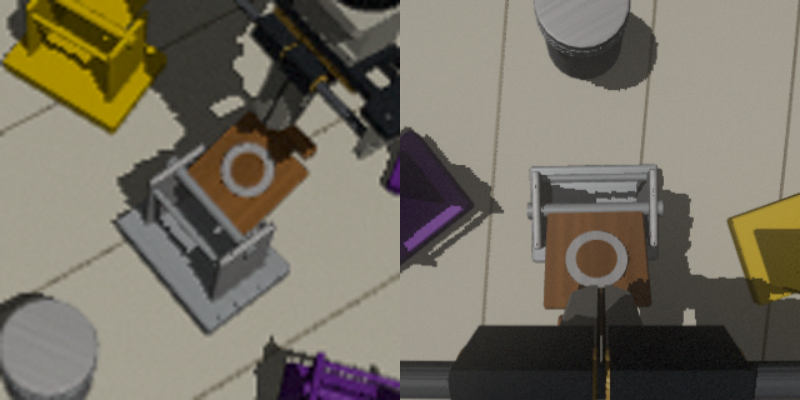

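The paddle has not moved: the tips slid past the bar (force 0) and are now over the paddle. The fingers are thinner at the tips than I assumed. I'll back off and retry with the tips well under the bar.

>>> apply_moves:
  motion: [0, 0, 0, 0, 0, 0.04, 1, 0, 0, 0, -0.04, -0.003, 0.04, 1, 0, 0, 0, -0.08, -0.006, 0.03, 1, 0.018, -0.18, 0, -0.08, -0.006, 0.0, 1, 0.036, -0.363, 0, -0.08, -0.006, -0.024, 1, 0.036, -0.363, 0, -0.08, -0.006, -0.024, 1]

```text
t: 7.12
position: [420.8, 170.2, 149.7]
ee_rot: [0.705, -0.646, 0.204, -0.21]
wrist_force: [0.4, -0.9, 1.8]
gripper_width: 0.005
```

```bash
python3 look.py s5; python3 - <<'E'
from st import *
s=st();p=s["position"]
print("in low",s1(.45,.6,15,0,20)-p, "contact",s1(.45,.6,-4,0,20)-p)
E
```

```text
7.12 [420.8 170.2 149.7] q [ 0.482 -0.784  2.326 -0.268  1.063  2.033] phi 0.594 x [ 0.081 -0.997  0.017] F [ 0.4 -0.9  1.8]
7.22 [423.7 171.  155.7] q [ 0.48  -0.778  2.314 -0.266  1.066  2.031] phi 0.596 x [ 0.08  -0.997  0.015] F [-0.4  0.9  0.7]
in low [ 30.29182555   1.06096956 -43.77856173] contact [ 45.89836129   2.59120377 -33.05035473]
```

View pics/s5.png

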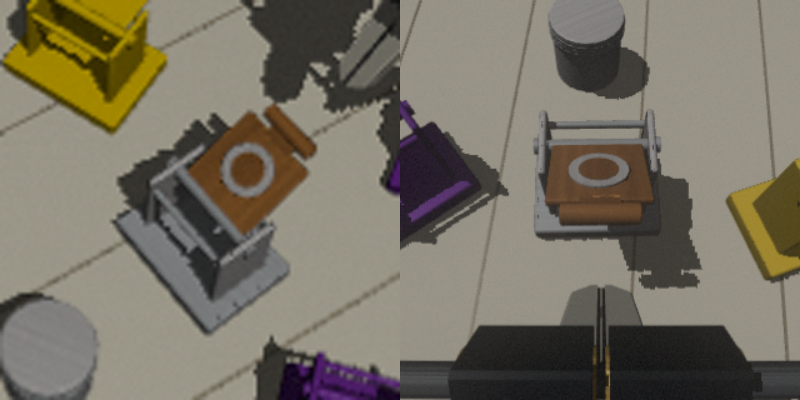

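The bar still shows at scene (397,239), so nothing was disturbed. Go in lower, about 20 mm of finger under the bar.

>>> apply_moves:
  motion: [0, 0, 0, 0.008, 0, -0.015, 1, 0, 0, 0, 0.016, 0, -0.03, 1, 0, 0, 0, 0.024, 0.001, -0.044, 1, 0, 0, 0, 0.03, 0.001, -0.044, 1, 0, 0, 0, 0.036, 0.002, -0.044, 1, 0, 0, 0, 0.036, 0.002, -0.044, 1]

```text
t: 7.98
position: [460.4, 172.7, 110.9]
ee_rot: [0.704, -0.647, 0.205, -0.211]
wrist_force: [0.5, 1.0, 0.8]
gripper_width: 0.007
```

```bash
python3 look.py s6; python3 - <<'E'
from st import *
s=st();p=s["position"]
def ph(th): return min(.6,max(0,1.57-th))
for th in np.arange(.45,1.96,.1):
    print(round(th,2),round(.6-ph(th),3),((s1(th,ph(th),-4,0,20)-p)/1000).round(3))
E
```

```text
7.97 [460.4 172.7 110.9] q [ 0.435 -0.644  2.318 -0.264  0.922  2.023] phi 0.597 x [ 0.079 -0.997  0.016] F [0.5 1.  0.8]
8.07 [459.7 172.7 110.4] q [ 0.435 -0.645  2.319 -0.265  0.922  2.024] phi 0.596 x [ 0.079 -0.997  0.016] F [0.1 0.1 0.2]
0.45 0.0 [0.01  0.001 0.012]
0.55 0.0 [0.014 0.001 0.02 ]
0.65 0.0 [0.019 0.002 0.027]
0.75 0.0 [0.024 0.002 0.033]
0.85 0.0 [0.03  0.003 0.039]
0.95 0.0 [0.037 0.004 0.044]
1.05 0.08 [0.044 0.004 0.05 ]
1.15 0.18 [0.051 0.005 0.055]
1.25 0.28 [0.059 0.006 0.059]
1.35 0.38 [0.067 0.006 0.062]
1.45 0.48 [0.075 0.007 0.065]
1.55 0.58 [0.084 0.008 0.066]
1.65 0.6 [0.092 0.009 0.066]
1.75 0.6 [0.1   0.01  0.065]
1.85 0.6 [0.109 0.011 0.063]
1.95 0.6 [0.117 0.011 0.061]
```

View pics/s6.png

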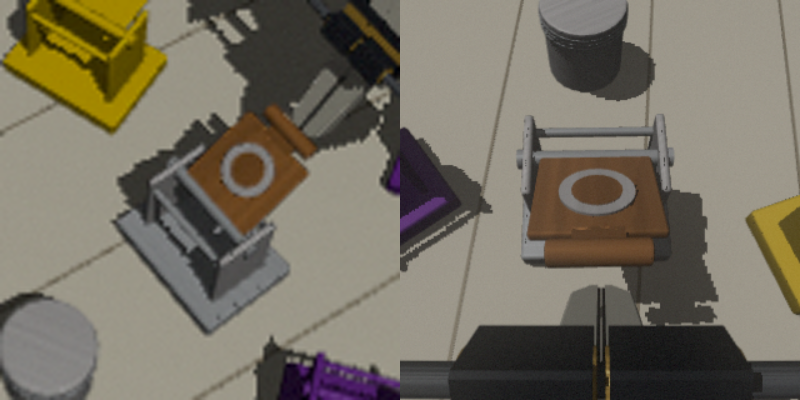

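```bash
python3 - <<'E'
from h import *
import pickle
g,w=pickle.load(open("s6.pkl","rb"))
T=np.array(w["tool_from_camera"]);K=np.array(w["camera_matrix"])
for y in(-12,-7.5,-4,0,7.5):
    c=np.linalg.inv(T)@np.array([0,y,22,1]);print(y,K[0,0]*c[0]/c[2]+K[0,2],K[1,1]*c[1]/c[2]+K[1,2])
c=np.linalg.inv(T)@np.array([0,-7.5,22,1])
for P in([479,174.5,127],[472,174.5,127]):
    c=w["R"]@np.array(P)+w["t"];print(P,K[0,0]*c[0]/c[2]+K[0,2],K[1,1]*c[1]/c[2]+K[1,2])
E
```

```text
-12 320.31982507614794 212.64474515341988
-7.5 320.3167734085644 218.8036274562542
-4 320.3144264639362 223.54023632368848
0 320.31177223877097 228.8969994540525
7.5 320.30687439572 238.78183719039328
[479, 174.5, 127] 320.21938653319563 205.87084477519156
[472, 174.5, 127] 319.2631516534391 217.3856344913349
```

The tip edge in the image sits at tool y≈0, so the tips are thin there. I plan the arc with a smaller offset (nearly touching the bar by the finger's centre line).

```bash
python3 - <<'E'
from st import *
s=st();p=s["position"]
def ph(th): return min(.6,max(0,1.57-th))
for th in np.arange(.45,1.96,.1):
    print(round(th,2),round(.6-ph(th),3),((s1(th,ph(th),-7,0,20)-p)/1000).round(3))
E
```

```text
8.07 [459.7 172.7 110.4] q [ 0.435 -0.645  2.319 -0.265  0.922  2.024] phi 0.596 x [ 0.079 -0.997  0.016] F [0.1 0.1 0.2]
0.45 0.0 [0.012 0.001 0.014]
0.55 0.0 [0.016 0.002 0.021]
0.65 0.0 [0.021 0.002 0.028]
0.75 0.0 [0.027 0.003 0.035]
0.85 0.0 [0.033 0.003 0.041]
0.95 0.0 [0.039 0.004 0.046]
1.05 0.08 [0.046 0.004 0.051]
1.15 0.18 [0.054 0.005 0.056]
1.25 0.28 [0.061 0.006 0.06 ]
1.35 0.38 [0.07  0.007 0.063]
1.45 0.48 [0.078 0.008 0.065]
1.55 0.58 [0.086 0.008 0.066]
1.65 0.6 [0.095 0.009 0.066]
1.75 0.6 [0.103 0.01  0.065]
1.85 0.6 [0.112 0.011 0.063]
1.95 0.6 [0.12  0.012 0.061]
```

>>> apply_moves:
  motion: [0, 0, 0, 0.006, 0.001, 0.006, 1, 0, 0, 0, 0.013, 0.001, 0.013, 1, 0, 0, 0, 0.017, 0.001, 0.022, 1, 0, 0, 0, 0.021, 0.002, 0.029, 1, 0, 0, 0, 0.021, 0.002, 0.029, 1]

```text
t: 8.7
position: [481.0, 174.7, 139.6]
ee_rot: [0.704, -0.647, 0.205, -0.211]
wrist_force: [0.2, -0.0, -0.2]
gripper_width: 0.006
```

```bash
python3 look.py s7
```

```text
8.7 [481.  174.7 139.6] q [ 0.415 -0.603  2.248 -0.247  0.944  1.991] phi 0.597 x [ 0.079 -0.997  0.016] F [ 0.2 -0.  -0.2]
```

View pics/s7.png

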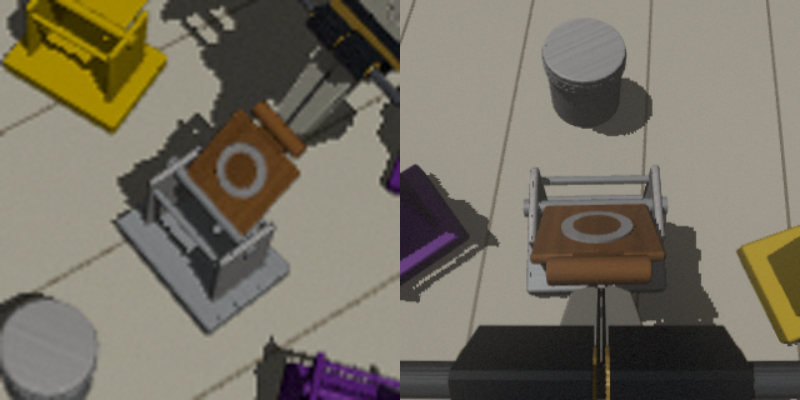

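The paddle is rising with the fingertips under the bar. Continue along the arc.

>>> apply_moves:
  motion: [0, 0, 0, 0.006, 0.001, 0.006, 1, 0, 0, 0, 0.012, 0.001, 0.012, 1, 0, 0, 0, 0.018, 0.002, 0.017, 1, -0.008, 0.08, 0, 0.025, 0.002, 0.022, 1, -0.018, 0.18, 0, 0.033, 0.003, 0.027, 1, -0.018, 0.18, 0, 0.033, 0.003, 0.027, 1]

```text
t: 9.55
position: [515.1, 177.6, 166.5]
ee_rot: [0.721, -0.662, 0.147, -0.145]
wrist_force: [0.8, 0.3, -0.8]
gripper_width: 0.006
```

```bash
python3 look.py s8
```

```text
9.55 [515.1 177.6 166.5] q [ 0.355 -0.417  2.043 -0.141  1.122  1.876] phi 0.416 x [ 0.082 -0.996  0.019] F [ 0.8  0.3 -0.8]
```

View pics/s8.png

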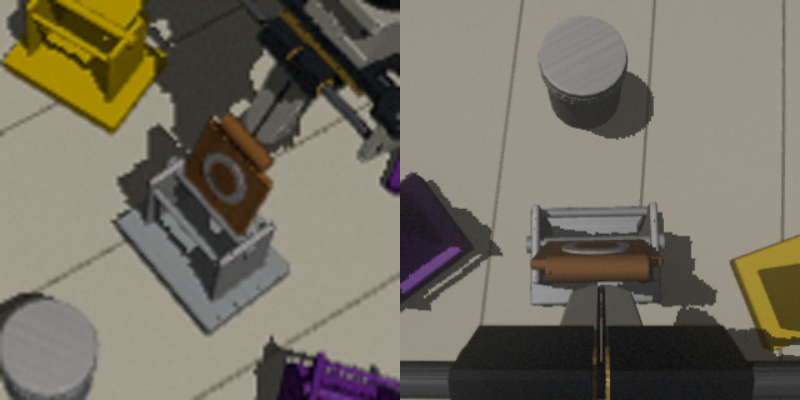

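>>> apply_moves:
  motion: [-0.01, 0.1, 0, 0.007, 0.001, 0.004, 1, -0.02, 0.2, 0, 0.016, 0.002, 0.007, 1, -0.03, 0.3, 0, 0.024, 0.003, 0.009, 1, -0.04, 0.4, 0, 0.032, 0.003, 0.01, 1, -0.041, 0.415, 0, 0.041, 0.004, 0.01, 1, -0.041, 0.415, 0, 0.049, 0.005, 0.009, 1, -0.041, 0.415, 0, 0.058, 0.006, 0.007, 1, -0.041, 0.415, 0, 0.058, 0.006, 0.007, 1]

```text
t: 10.65
position: [571.6, 183.7, 172.6]
ee_rot: [0.739, -0.674, 0.009, 0.008]
wrist_force: [-0.5, -0.1, 0.5]
gripper_width: 0.007
```

```bash
python3 look.py s9
```

```text
10.65 [571.6 183.7 172.6] q [ 0.28  -0.026  1.663 -0.024  1.509  1.761] phi -0.001 x [ 0.092 -0.995  0.024] F [-0.5 -0.1  0.5]
```

View pics/s9.png

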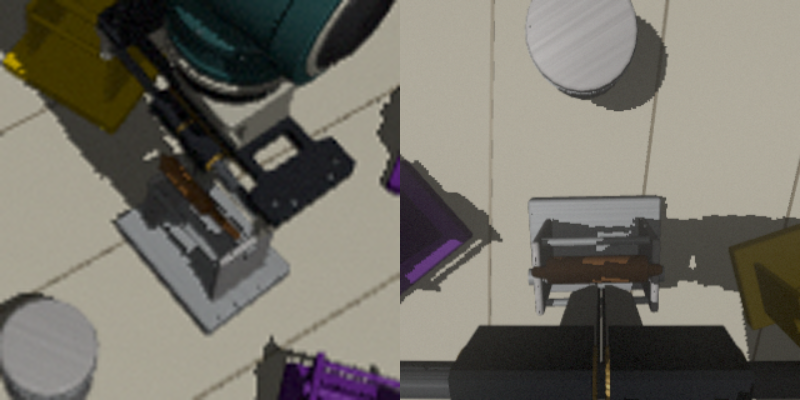

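The paddle is just past upright and the stand has not moved. Now the tips sweep the rest of the arc with the tool vertical, contact radius shrinking so the end press stays over the base plate.

```bash
python3 - <<'E'
from st import *
s=st();p=s["position"]
for th in np.arange(1.85,3.2,.1):
    r=np.interp(th,[1.85,3.1],[63,42]);q=s2(th,r)+ex*5
    print(round(th,2),((q-p)/1000).round(3), q.round(0))
E
```

```text
10.75 [571.4 183.6 172.9] q [ 0.28  -0.026  1.664 -0.024  1.509  1.761] phi -0.001 x [ 0.092 -0.995  0.024] F [0.7 0.2 0.2]
1.85 [-0.004 -0.     0.001] [567. 183. 173.]
1.95 [ 0.001  0.    -0.003] [573. 184. 170.]
2.05 [ 0.006  0.001 -0.007] [578. 184. 166.]
2.15 [ 0.011  0.001 -0.011] [582. 185. 162.]
2.25 [ 0.014  0.001 -0.015] [586. 185. 158.]
2.35 [ 0.018  0.002 -0.02 ] [589. 185. 153.]
2.45 [ 0.02   0.002 -0.025] [592. 186. 148.]
2.55 [ 0.022  0.002 -0.03 ] [594. 186. 143.]
2.65 [ 0.024  0.002 -0.035] [595. 186. 138.]
2.75 [ 0.025  0.002 -0.04 ] [596. 186. 133.]
2.85 [ 0.025  0.002 -0.045] [596. 186. 128.]
2.95 [ 0.025  0.002 -0.049] [596. 186. 123.]
3.05 [ 0.024  0.002 -0.054] [595. 186. 119.]
3.15 [ 0.023  0.002 -0.058] [595. 186. 115.]
```

>>> apply_moves:
  motion: [0, 0, 0, 0.006, 0.001, -0.006, 1, 0, 0, 0, 0.011, 0.001, -0.01, 1, 0, 0, 0, 0.015, 0.001, -0.015, 1, 0, 0, 0, 0.018, 0.002, -0.02, 1, 0, 0, 0, 0.02, 0.002, -0.025, 1, 0, 0, 0, 0.022, 0.002, -0.03, 1, 0, 0, 0, 0.024, 0.002, -0.035, 1, 0, 0, 0, 0.024, 0.002, -0.035, 1]

```text
t: 11.75
position: [595.5, 185.5, 137.2]
ee_rot: [0.739, -0.674, 0.008, 0.009]
wrist_force: [-0.4, -0.0, 0.2]
gripper_width: 0.005
```

```bash
python3 look.py s10
```

```text
11.75 [595.5 185.5 137.2] q [ 0.273  0.044  1.652 -0.024  1.453  1.755] phi -0.002 x [ 0.092 -0.995  0.024] F [-0.4 -0.   0.2]
```

View pics/s10.png

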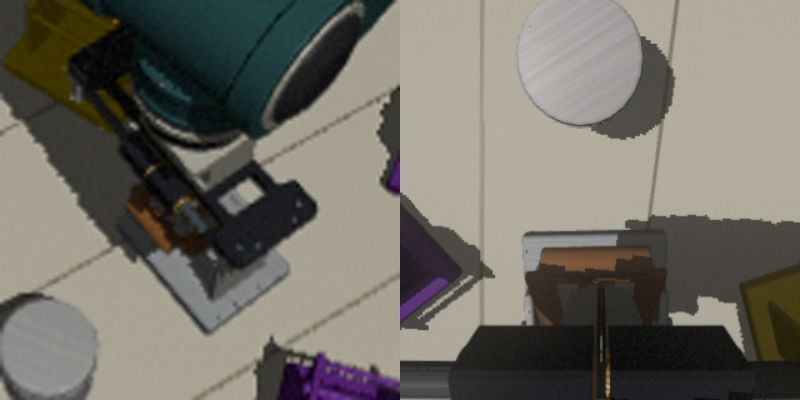

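The paddle is well over towards the tin, and the stand is still in place. Press down in small steps to the stop.

>>> apply_moves:
  motion: [0, 0, 0, 0.001, 0, -0.005, 1, 0, 0, 0, 0.001, 0, -0.01, 1, 0, 0, 0, 0.001, 0, -0.014, 1, 0, 0, 0, 0, 0, -0.018, 1, 0, 0, 0, 0, 0, -0.02, 1, 0, 0, 0, 0, 0, -0.02, 1]

```text
t: 12.6
position: [595.5, 185.6, 117.6]
ee_rot: [0.739, -0.674, 0.008, 0.009]
wrist_force: [-0.3, 0.1, 1.2]
gripper_width: 0.003
```

>>> apply_moves:
  motion: [0, 0, 0, 0, 0, -0.002, 1, 0, 0, 0, 0, 0, -0.002, 1]

```text
t: 12.85
position: [595.6, 185.6, 115.7]
ee_rot: [0.739, -0.674, 0.008, 0.009]
wrist_force: [0.3, -0.6, 1.2]
gripper_width: 0.009
```

```bash
python3 look.py s11
```

```text
12.85 [595.6 185.6 115.7] q [ 0.273  0.056  1.674 -0.024  1.417  1.755] phi -0.002 x [ 0.092 -0.995  0.024] F [ 0.3 -0.6  1.2]
```

View pics/s11.png

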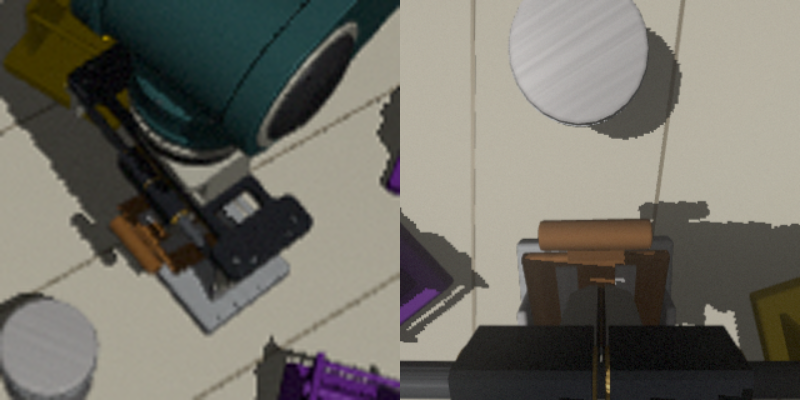

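>>> apply_moves:
  motion: [0, 0, 0, 0, 0, -0.001, 1, 0, 0, 0, 0, 0, -0.002, 1, 0, 0, 0, 0, 0, -0.002, 1]

```text
t: 13.32
position: [595.6, 185.6, 113.7]
ee_rot: [0.739, -0.674, 0.008, 0.009]
wrist_force: [-0.2, -1.7, 0.9]
gripper_width: 0.006
```

>>> apply_moves:
  motion: [0, 0, 0, 0, 0, -0.001, 1, 0, 0, 0, 0, 0, -0.001, 1]

```text
t: 13.58
position: [595.5, 185.6, 112.7]
ee_rot: [0.739, -0.674, 0.008, 0.009]
wrist_force: [-0.1, 0.3, 0.8]
gripper_width: 0.005
```

>>> apply_moves:
  motion: [0, 0, 0, 0, 0, -0.001, 1, 0, 0, 0, 0, 0, -0.001, 1]

```text
t: 13.82
position: [595.5, 185.6, 111.7]
ee_rot: [0.739, -0.674, 0.008, 0.009]
wrist_force: [0.1, 0.1, 1.3]
gripper_width: 0.006
```

>>> apply_moves:
  motion: [0, 0, 0, 0, 0, -0.001, 1, 0, 0, 0, 0, 0, -0.001, 1]

```text
t: 14.08
position: [595.6, 185.6, 110.7]
ee_rot: [0.739, -0.674, 0.008, 0.009]
wrist_force: [1.3, 0.7, 0.7]
gripper_width: 0.006
```

```bash
python3 look.py s12
```

```text
14.07 [595.6 185.6 110.7] q [ 0.273  0.06   1.679 -0.024  1.409  1.756] phi -0.002 x [ 0.092 -0.995  0.024] F [1.3 0.7 0.7]
```

View pics/s12.png

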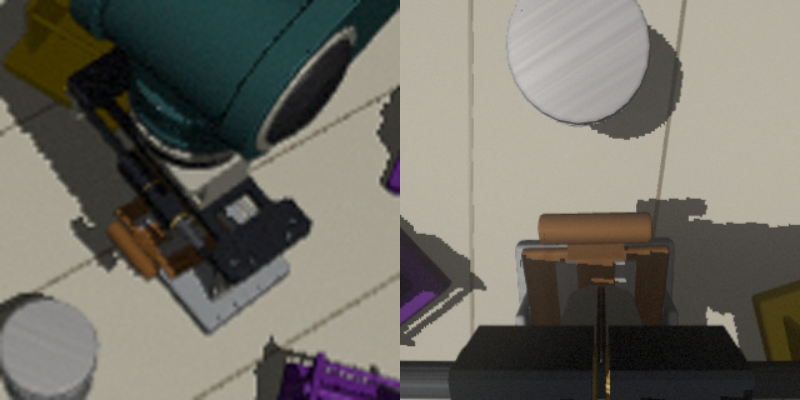

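>>> apply_moves:
  motion: [0, 0, 0, 0, 0, -0.001, 1, 0, 0, 0, 0, 0, -0.001, 1]

```text
t: 14.42
position: [595.5, 185.6, 109.7]
ee_rot: [0.739, -0.674, 0.008, 0.009]
wrist_force: [0.4, 0.7, 1.2]
gripper_width: 0.006
```

>>> apply_moves:
  motion: [0, 0, 0, 0, 0, -0.001, 1, 0, 0, 0, 0, 0, -0.001, 1]

```text
t: 14.68
position: [595.5, 185.6, 108.7]
ee_rot: [0.739, -0.674, 0.008, 0.009]
wrist_force: [0.0, -0.0, 0.9]
gripper_width: 0.005
```

```bash
python3 - <<'E'
from h import *
import pickle
# bar: near-to-far rows in wrist s12 give x for assumed z; width gives z
for nm,(l,r,y) in dict(s11=(540,650,234),s12=(540,650,228)).items():
    g,w=pickle.load(open(nm+".pkl","rb"))
    px=lambda x:160+(x-400)*.8
    for z in (90,100,110):
        a,b=onz(w,px(l),y*.8,z),onz(w,px(r),y*.8,z);print(nm,z,np.linalg.norm(a-b).round(1),((a+b)/2).round(1))
E
```

```text
s11 90 60.1 [624.2 190.4  90. ]
s11 100 57.0 [626.8 190.8 100. ]
s11 110 53.8 [629.4 191.1 110. ]
s12 90 58.2 [628.8 190.9  90. ]
s12 100 55.1 [631.2 191.2 100. ]
s12 110 52.0 [633.6 191.5 110. ]
```

```bash
python3 - <<'E'
from st import *
import pickle
s,w=wrist();g=manip.grab_frame("top")
pickle.dump((w,g),open("s13.pkl","wb"))
save("s13",cv2.resize(w["pixels"][150:300,220:420],(800,600),interpolation=cv2.INTER_CUBIC))
save("t13",cv2.resize(g["pixels"][130:250,200:320],(600,600),interpolation=cv2.INTER_CUBIC))
E
```

```text
(no output)
```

View pics/s13.png

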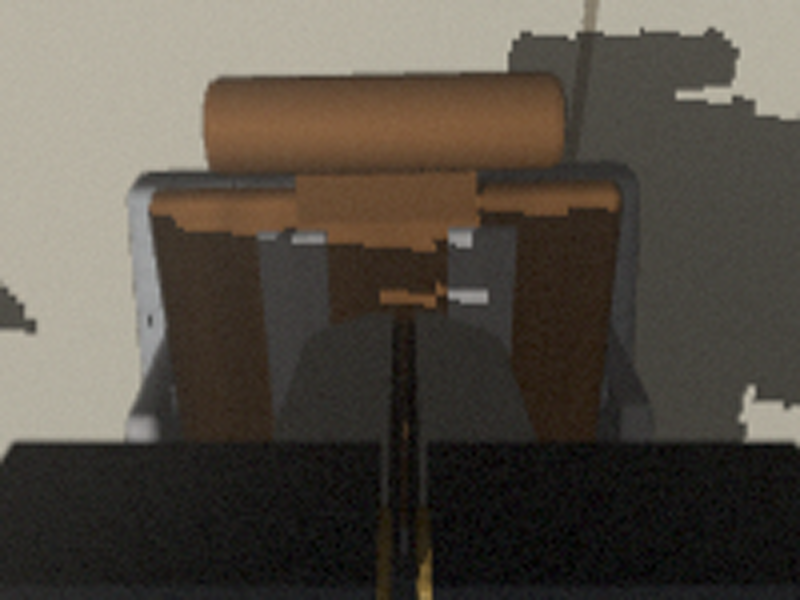

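View pics/t13.png

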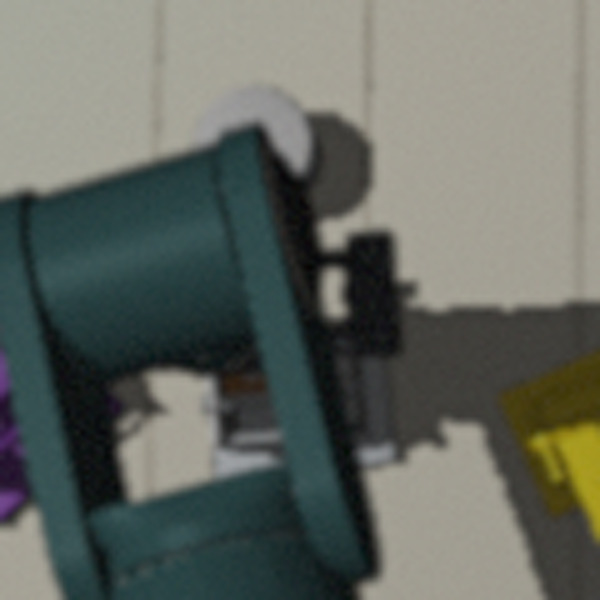

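```bash
python3 - <<'E'
from h import *
import pickle
w,g=pickle.load(open("s13.pkl","rb"))
Z=lambda x,y:(220+x/4-.4,150+y/4-.4)
for z in (80,90,100,110,120):
    a,b=onz(w,*Z(205,122),z),onz(w,*Z(565,120),z)
    c,d=onz(w,*Z(150,200),z),onz(w,*Z(620,195),z)
    print(z,np.linalg.norm(a-b).round(1),((a+b)/2).round(1),"plate",np.linalg.norm(c-d).round(1),((c+d)/2).round(1), "tip",onz(w,*Z(400,312),z).round(1))
E
```

```text
80 62.0 [628.6 190.9  80. ] plate 82.5 [614.9 189.6  80. ] tip [593.6 185.2  80. ]
90 58.8 [631.  191.2  90. ] plate 78.2 [618.  189.9  90. ] tip [597.7 185.8  90. ]
100 55.6 [633.3 191.5 100. ] plate 74.0 [621.  190.3 100. ] tip [601.9 186.4 100. ]
110 52.4 [635.6 191.8 110. ] plate 69.7 [624.  190.7 110. ] tip [606. 187. 110.]
120 49.2 [637.9 192.1 120. ] plate 65.5 [627.  191.1 120. ] tip [610.1 187.6 120. ]
```

```bash
python3 - <<'E'
from h import *
import pickle
w,g=pickle.load(open("s13.pkl","rb"))
Z=lambda x,y:(220+x/4-.4,150+y/4-.4)
for z in (0,18,30,40):
    a,b=onz(w,*Z(132,180),z),onz(w,*Z(636,170),z);print(z,np.linalg.norm(a-b).round(1),a.round(1),b.round(1))
a=manip.observe();print(a["position"],a["wrist_force"],a["q"])
# tip in camera
T=np.array(w["tool_from_camera"]);M=np.linalg.inv(T)
K=w["camera_matrix"]
for z in(8,15,22):
  c=M@[0,0,z,1];print(z,K[1][1]*c[1]/c[2]+K[1][2])
p=w["pixels"];save("s13full",p)
E
```

```text
0 124.2 [590.  249.1   0. ] [603.1 125.6   0. ]
18 116.1 [595.5 245.7  18. ] [607.7 130.3  18. ]
30 110.6 [599.1 243.4  30. ] [610.8 133.4  30. ]
40 106.1 [602.2 241.5  40. ] [613.4 136.   40. ]
[595.53405626 185.60819083 108.73733179] [-0.23932502  0.4993214   0.25262938] [ 0.27267454  0.06096505  1.68128901 -0.02396242  1.40537591  1.75569801]
8 237.0865170182454
15 232.77269750498925
22 228.7457927484902
```

View pics/s13full.png

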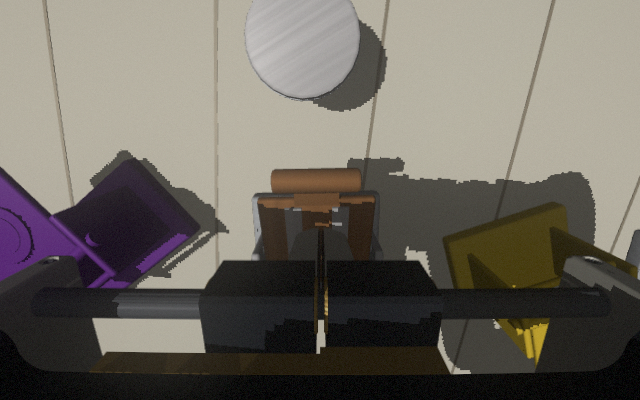

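The force (~1 N) and images agree that the paddle is still turning, about 0.3 rad short of flat. The bar width puts its height at about 116. The contact is nearer the TCP height than the nominal tips would give. I continue down, sliding back 8 mm so the press stays over the base plate.

>>> apply_moves:
  motion: [0, 0, 0, -0.002, 0, -0.002, 1, 0, 0, 0, -0.004, 0, -0.004, 1, 0, 0, 0, -0.006, 0, -0.006, 1, 0, 0, 0, -0.008, -0.001, -0.008, 1, 0, 0, 0, -0.008, -0.001, -0.008, 1]

```text
t: 15.4
position: [587.3, 184.5, 100.6]
ee_rot: [0.739, -0.674, 0.008, 0.009]
wrist_force: [-0.3, -0.2, -0.7]
gripper_width: 0.005
```

>>> apply_moves:
  motion: [0, 0, 0, 0, 0, -0.001, 1, 0, 0, 0, 0, 0, -0.002, 1, 0, 0, 0, 0, 0, -0.002, 1]

```text
t: 15.78
position: [587.6, 184.6, 98.7]
ee_rot: [0.739, -0.674, 0.009, 0.009]
wrist_force: [0.3, 0.1, -0.3]
gripper_width: 0.004
```

```bash
python3 - <<'E'
from st import *
import pickle
st();s,w=wrist();save("s14",w)
pickle.dump(w,open("s14.pkl","wb"))
E
```

```text
15.78 [587.6 184.6  98.7] q [ 0.275  0.051  1.709 -0.024  1.388  1.758] phi -0.002 x [ 0.092 -0.995  0.024] F [ 0.3  0.1 -0.3]
```

View pics/s14.png

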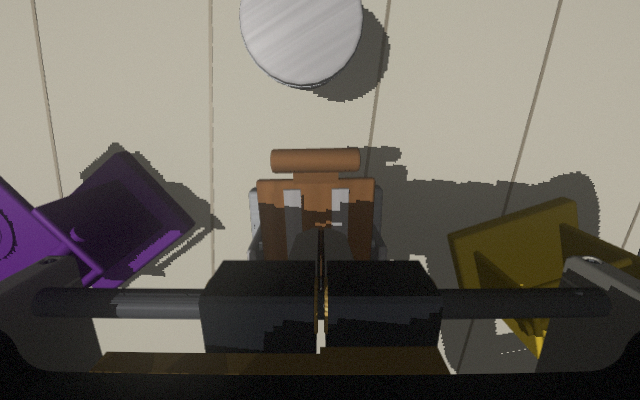

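```bash
python3 - <<'E'
from h import *
import pickle
w=pickle.load(open("s14.pkl","rb"))
for z in (85,90,95,100,105,110,115):
    a,b=onz(w,271,160.5,z),onz(w,360.5,159.5,z)
    print(z,np.linalg.norm(a-b).round(1),((a+b)/2).round(1),np.degrees(0), "r",np.hypot((a+b)[0]/2-555.5,z-90).round(1))
E
```

```text
85 55.8 [636.8 191.5  85. ] 0.0 r 81.5
90 54.2 [637.6 191.6  90. ] 0.0 r 82.1
95 52.7 [638.4 191.7  95. ] 0.0 r 83.1
100 51.1 [639.3 191.8 100. ] 0.0 r 84.3
105 49.5 [640.1 192.  105. ] 0.0 r 85.9
110 48.0 [640.9 192.1 110. ] 0.0 r 87.7
115 46.4 [641.7 192.2 115. ] 0.0 r 89.7
```

Bar now near z≈102 (about 0.13 rad from flat). Continue in 2 mm steps.

>>> apply_moves:
  motion: [0, 0, 0, 0, 0, -0.001, 1, 0, 0, 0, 0, 0, -0.002, 1, 0, 0, 0, 0, 0, -0.002, 1]

```text
t: 16.2
position: [587.5, 184.6, 96.7]
ee_rot: [0.739, -0.674, 0.008, 0.009]
wrist_force: [1.3, 0.1, -0.4]
gripper_width: 0.008
```

>>> apply_moves:
  motion: [0, 0, 0, 0, 0, -0.001, 1, 0, 0, 0, 0, 0, -0.002, 1, 0, 0, 0, 0, 0, -0.002, 1]

```text
t: 16.58
position: [587.5, 184.6, 94.7]
ee_rot: [0.739, -0.674, 0.008, 0.009]
wrist_force: [0.1, -0.9, -0.4]
gripper_width: 0.002
```

>>> apply_moves:
  motion: [0, 0, 0, 0, 0, -0.001, 1, 0, 0, 0, 0, 0, -0.001, 1]

```text
t: 16.82
position: [587.6, 184.6, 93.9]
ee_rot: [0.739, -0.674, 0.008, 0.009]
wrist_force: [0.0, 0.4, 2.4]
gripper_width: 0.007
```

```bash
python3 - <<'E'
from st import *
import pickle
st();s,w=wrist();save("s15",w)
pickle.dump(w,open("s15.pkl","wb"))
E
```

```text
16.82 [587.6 184.6  93.9] q [ 0.275  0.054  1.713 -0.024  1.38   1.758] phi -0.002 x [ 0.092 -0.995  0.024] F [0.  0.4 2.4]
```

View pics/s15.png

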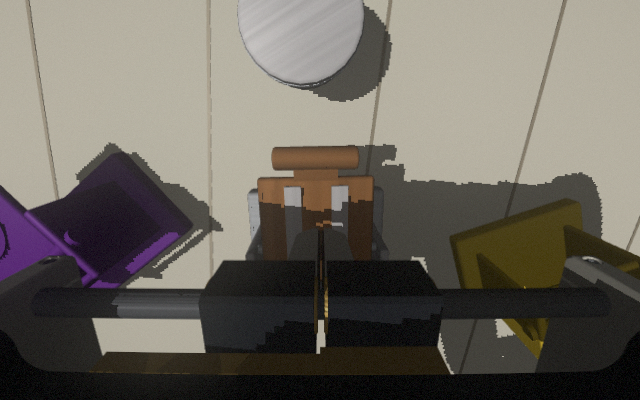

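>>> apply_moves:
  motion: [0, 0, 0, 0, 0, -0.001, 1, 0, 0, 0, 0, 0, -0.001, 1]

```text
t: 17.12
position: [587.7, 184.6, 93.8]
ee_rot: [0.739, -0.674, 0.009, 0.008]
wrist_force: [-3.7, -1.4, 11.3]
gripper_width: 0.003
```

```bash
python3 - <<'E'
from st import *
import pickle
st();w=pickle.load(open("s15.pkl","rb"))
for z in (80,85,90,95,100):
    a,b=onz(w,272.5,159.5,z),onz(w,357.5,157.5,z)
    print(z,np.linalg.norm(a-b).round(1),((a+b)/2).round(1))
E
```

```text
17.12 [587.7 184.6  93.8] q [ 0.275  0.054  1.713 -0.024  1.379  1.758] phi -0.001 x [ 0.092 -0.996  0.024] F [-3.7 -1.4 11.3]
80 53.0 [637.6 192.1  80. ]
85 51.5 [638.4 192.2  85. ]
90 50.0 [639.2 192.3  90. ]
95 48.5 [640.  192.4  95. ]
100 47.0 [640.8 192.5 100. ]
```

Force jumped to 11 N with no further travel, and the bar width gives z≈90: the stop is reached. Now lift off straight up and back away.

>>> apply_moves:
  motion: [0, 0, 0, 0, 0, 0.005, 1, 0, 0, 0, 0, 0, 0.02, 1, 0, 0, 0, 0, 0, 0.06, 1, 0, 0, 0, 0, 0, 0.12, 1, 0, 0, 0, 0, 0, 0.18, 1, 0, 0, 0, -0.05, 0, 0.24, 1, 0, 0, 0, -0.1, 0, 0.28, 1, 0, 0, 0, -0.1, -0.06, 0.28, 1, 0, 0, 0, -0.1, -0.06, 0.28, 1]

```text
t: 18.25
position: [486.6, 122.5, 375.7]
ee_rot: [0.738, -0.675, 0.01, 0.007]
wrist_force: [-0.4, 0.7, 1.0]
gripper_width: 0.006
```

```bash
python3 look.py s16; python3 - <<'E'
from h import *
save("s17",manip.grab_frame("scene")); save("w17",manip.grab_frame("wrist"))
E
```

```text
18.25 [486.6 122.5 375.7] q [ 0.211 -0.257  1.544 -0.025  1.854  1.685] phi 0.003 x [ 0.089 -0.996  0.024] F [-0.4  0.7  1. ]
```

View pics/s17.png

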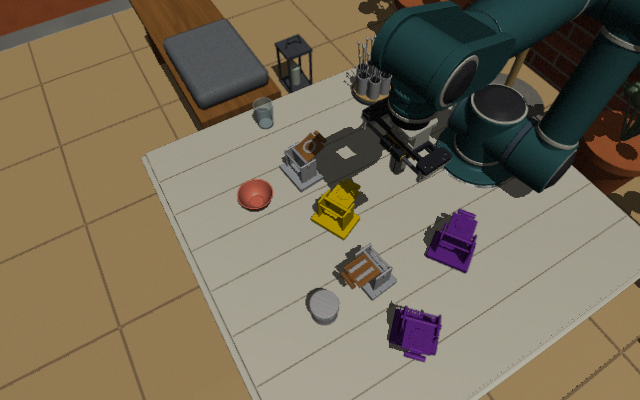

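View pics/w17.png

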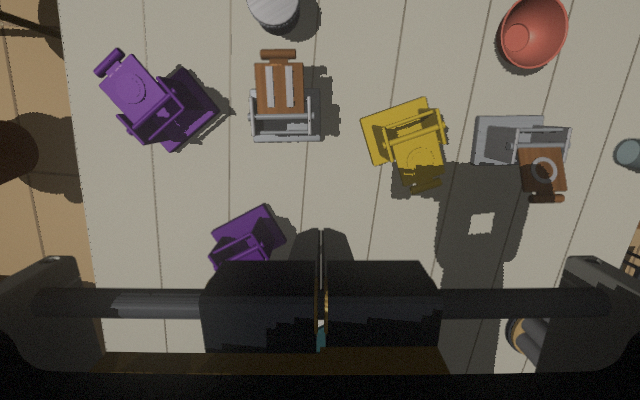

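Two-bar face is up on the tin side (scene ~(362,268), wrist ~(278,85)). The other objects look unmoved. Final triangulation check.

```bash
python3 - <<'E'
from h import *
import pickle
g,w=pickle.load(open("s16.pkl","rb"))
a=cv2.resize(g["pixels"][230:310,325:405],(400,400),interpolation=cv2.INTER_CUBIC)
b=cv2.resize(w["pixels"][30:150,225:345],(400,400),interpolation=cv2.INTER_CUBIC)
save("z18",np.hstack([a,b]))
F=pickle.load(open("f0.pkl","rb"))["scene"]["pixels"].astype(int);d=np.abs(F-g["pixels"]).sum(2)
for n,(u,v,r) in dict(tin=(324,306,14),bowl=(255,195,16),tumbler=(263,113,10),bstand=(300,172,12)).items(): print(n,np.percentile(d[v-r:v+r,u-r:u+r],[50,99]))
E
```

```text
tin [26. 36.]
bowl [20. 34.]
tumbler [19.   31.01]
bstand [20. 33.]
```

View pics/z18.png

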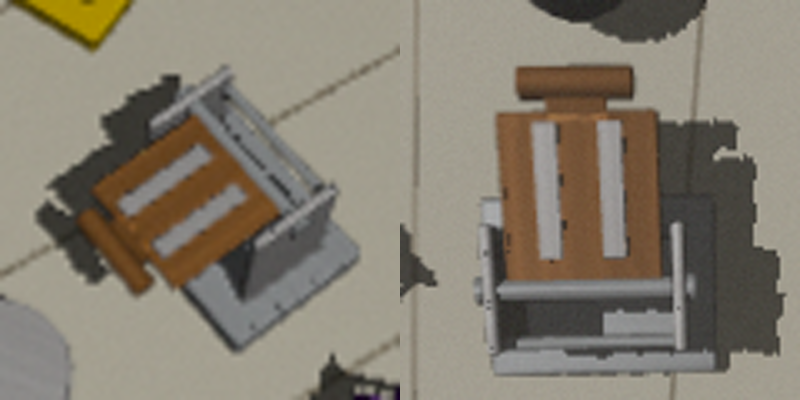

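```bash
python3 - <<'E'
from h import *
import pickle
g,w=pickle.load(open("s16.pkl","rb"))
S=lambda x,y:(325+x/5-.4,230+y/5-.4);Wp=lambda x,y:(225+x/3.333-.35,30+y/3.333-.35)
print("bar",tri(g,S(116,252),w,Wp(174,83)))
print("plate mid end", tri(g,S(135,238),w,Wp(178,112)))
print("front corner",onz(g,*S(237,345),18),"right",onz(g,*S(358,252),18))
f=pickle.load(open("f0.pkl","rb"))["scene"];S0=lambda x,y:(330+x/4.444-.39,220+y/4.444-.4)
print("was",onz(f,*S0(190,349),18),onz(f,*S0(297,268),18))
a=f["pixels"][285:300,360:405].astype(int);b=g["pixels"][285:300,360:405].astype(int);print(np.percentile(abs(a-b).sum(2),[50,90,99]))
E
```

```text
bar (array([639.3103459 , 193.07499957,  87.25683511]), np.float64(0.47485996378830964))
plate mid end (array([627.39458456, 191.19404052,  87.44616681]), np.float64(1.8392823137841252))
front corner [594.1201523  248.23505455  18.        ] right [507.84457308 238.28982887  18.        ]
was [592.56098052 247.65769218  18.        ] [507.11799145 238.405744    18.        ]
[27.   34.   57.94]
```

Bar at z≈87 (flat is 90, ±2), stand corners within 2 mm of before, arm clear. Handing in.

```bash
python3 -c "
from rig import manip
print(manip.hand_in())"
```

```text
the job is handed in; nothing more can be done
None
```

The tin marker's paddle is pushed over its pivot and lies flat towards the tin, two-bar face up. I handed the job in after about 18 s on the robot's clock; `hand_in` reports no verdict.

**How it went:** The first push missed. The tips passed over the bar without moving it, because the contact point is nearer the tool centre than the stated 22 mm. I went back in lower, lifted the bar from beneath, swept it past upright and pressed it down to its stop. The force rose to 11 N there with no further travel, and I pressed over the base plate so the stand would not tip.

**Last checks:**
- **Paddle:** two views put the bar at z ≈ 87 mm, against 90 mm when flat. The bar's apparent width in the wrist camera gave 90 mm. A 3 mm difference is about 0.04 rad, within the 0.14 rad allowed.
- **Tin marker's stand:** its base corners are within about 2 mm of where they were.
- **Other objects:** the tin, bowl, tumbler and the bowl marker's stand show no change in the scene camera. The other paddle still lies on its near side, ring face up.
- **Arm:** it is clear of everything, at about 376 mm height.

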